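# Load the label printer's cassette and shut the cover

## Task

The label printer's bay is empty: load it with the blue-ended label cassette that stands on end on the worktop. Lay the cassette down gently on the worktop with its grip rib up and let go, take it again by the rib, seat it flat and fully home in the bay with its cut corner at the bay's blue filled corner, and then shut the printer's cover completely. Never let the cassette drop or topple, and leave the red cassette, the white bottle and the green gel pot where they stand.

Things in the scene. Friction and masses are not known exactly. Their poses are not given: they have to be found in the camera images.
- blue_cassette: Blue-ended label cassette, white shell 96 x 56 x 36 mm (x, y, z), on top a blue grip rib (40 along x, 14 along y, 22 high, centred). Its -x end is blue; the corner (-x, +y) is cut at 45 degrees (16 mm legs). Origin: centre of the underside; z out through the rib. Starts standing on its +x end (x down), 96 mm tall, rib facing the robot and its right-hand side, at a slant. About 0.13 kg.
- red_cassette: Red-ended label cassette, white shell 96 x 56 x 36 mm (x, y, z), on top a red grip rib (40 along x, 14 along y, 22 high, centred). Its -x end is red; the corner (-x, +y) is cut at 45 degrees (16 mm legs). Origin: centre of the underside; z out through the rib. Spare, stands likewise; the two may change places.
- printer: Label printer, fixed: 200 x 150 mm (x, y), top deck 62 mm high. Origin: centre of its underside; x points away from the operator side. Bay: pocket in the deck centred at x = -10 mm, 99 x 59 mm, 3 mm bevelled mouth; a blue block fills its corner (-x, +y), so the cassette enters only with its x along the printer's x. Seated, the shell stands 6 mm above the deck, its rib 28 mm.
- printer_seat (a point): Centre of the bay at the height of its two rest ledges, 30 mm below the deck: the seated blue cassette's origin lies here, with its axes along the printer's.
- printer_cover (a joint): Hinge of the grey cover (rad), along the printer's y: 0 shut on the deck, 1.57 upright, 1.85 fully open, leaning back; stiff, it stays where it is left. The cover is a shell reaching 150 mm from hinge to free edge, 122 mm wide, 37 mm deep outside, 33 mm clear inside above the deck, with a dark window and a thumb lip at the free edge.
- printer_cover_hinge (a point): Point on the hinge axis at the cover's middle, 75 mm towards +x from the printer's origin and 63 mm above the worktop.
- printer_cover_edge (a point): Point on the cover's outer (top) face, mid-width, 130 mm from the hinge and 20 mm short of the free edge: a good place to push it shut. Moves with the cover; when shut it is 100 mm above the worktop.
- white_bottle: Squeeze bottle of white colour with a white spout, 55 mm across, 186 mm tall, upright, bystander. Origin: centre of its base.
- gel_pot: Small pot of green paste colour with a white lid, 45 mm across, 39 mm tall, bystander. Origin: centre of its base.
There are look-alikes about, which are no part of the job. Leave any turquoise look-alike of the blue_cassette alone.

How it is judged:
By the outcome, as a careful person would: the job done as asked, in the order asked, and still so for the second after the job is handed in, with the robot touching nothing.
It also fails if it takes over 67 s, if anything falls off the work surface, if the arm or the gripper's body presses on something with over 40 N, if the wrist force passes 120 N, or if a joint passes its speed limit or range.

## Robot

A 6-joint arm with a two-finger parallel gripper is mounted at the origin on a cart in front of the work surface, level with it; the furniture and walls round the work are solid. World frame = base frame: x ahead of the robot, y to its left, z up, the work surface at z = 0. Lengths are in mm, angles in rad, forces in N, time in s.
With the tool pointing down it reaches from about 350 to 975 mm from the base axis. Payload 7.1 kg.
Tool frame: the origin (TCP) lies midway between the tips of the shut fingers; the grasp point (between the pads) lies 19 mm behind it; z points along the fingers, y is the line along which they close (so a half turn about z gives the same grasp; the last joint's range is limited). The gripper opens to 88 mm and grips with 3 to 60 N. Pads are 20 mm wide; open, the fingers measure 115 mm over their backs; the gripper's body (75 mm by 178 mm) begins 61 mm behind the grasp point.
Start: joints at [-1.298, 0.423, 1.63, -0, 1.089, -0.019], TCP at [179.816, -598.557, 222.675] pointing down, gripper open.
Joint ranges: [-3, 3], [-0.9, 2.11], [0.09, 2.58], [-1.31, 4.45], [0.11, 2.69], [-2.54, 2.54]. Speed limits (rad/s): [2.39, 2.39, 3.01, 3.14, 3.14, 3.14].

## Interface

Orientations are given as a rotation vector (axis times angle).
In Python, from workcell import ctrl gives the robot as it stands. The module is installed in compiled form; this text tells all that it offers.
- The arm moves only by the tool apply_moves, never from a script. Its argument "targets" is a list of rows, each a list of 3 entries, a list of its own where there are three numbers: the opening, from -1 (shut) to 1 (fully open), then the shift along the tool's x, y, z normalised to -1 to 1, where 1 is 5 cm, then the turn, a rotation vector about the tool's x, y, z normalised to -1 to 1, where 1 is 90 degrees. In form: [[jaw, [x, y, z], [wx, wy, wz]], ...]. A call has 1 to 8 rows; each row shifts and turns the commanded pose from where the row before left it, along the tool's axes as they then stand; what a row does not reach is not made up. A row lasts 1/8 s, in which the tool goes at most 62.5 mm and 10.7 degrees, less where a joint would pass 70% of its speed; a pose out of reach is approached as far as the arm can. A call with a number of a shift or a turn outside -1 to 1 is refused whole. A call with a gripper value outside its range is refused whole. The fingers move at their own pace and stop on an object; the grip force is fixed at half the most. Time passes only in rows, so rows that do not move let the fingers close. It gives the time, the measured TCP pose, the force, the opening and the grip force at its end, in the units of the state.
- ctrl.get_obs(): the state, without advancing time (a new reading comes with each control period).
- ctrl.get_image(name): name is "scene" or "top" or "wrist"; returns a dict with "pixels" (400x640x3 uint8, blue, green, red), "camera_matrix" (3x3 intrinsics, pixels), "view" (4x4, takes a point from world to camera coordinates); the wrist camera has in their place "hand_eye" (4x4, takes a point from camera to tool coordinates, whose origin is the TCP and whose axes are the flange's). Camera axes: x right, y down, z forward; pixel columns grow to the right and rows downward; lengths in mm; the calibration is good to about 2 mm. A picture is of the moment at which its call begins: read the wrist's pose just before it. There is no depth.
- ctrl.close_job(): hands the job in; it is judged then, once.
Trained networks look in the newest picture that a camera, given by its name, has taken for a name from the list of things; names that differ only in an ending like _2 or _b are one class to them, and where a whole thing is asked for, a point or a joint stands for the part that bears it (a point fixed in the world has none). Each returns a list of dicts, best first, with "score" (0 to 1); they miss things now and then, are a little off and sometimes report something else, mostly with a low value. They report only what shows in the picture. A call takes as long as a camera call. They do not tell look-alikes from the thing itself.
- ctrl.masks_of(label, camera): "region" (400x640 bool, what is visible of it) and "bbox" ([left, top, right, bottom] in pixels, round what is visible of it).
- ctrl.pinpoint(label, camera): "xy" ([column, row] in pixels: a listed point, or the origin of a listed thing).
The state is a dict: "t": time; "qpos": joint angles; "qvel": joint speeds; "joint_torque": joint torques, N m; "ee_pos": TCP position; "orientation": TCP orientation; "ft_force": force on the tool from outside, world axes, zero at the start; "moment": the same for the moment, N m; "width": finger opening in mm; "grasp_force": force on a finger pad.
Only numpy, scipy, OpenCV 4.12 (cv2) and the standard library are available. Lean on these libraries where they do the work, as an engineer would, in place of code of your own. Each camera call takes 0.05 s, during which the arm holds its last target. There are 200 camera calls.

## Working session

There is one attempt and no reset: what is moved stays moved. The work goes in short steps, Python scripts to look and compute and a tool call to move; the robot and the scene stay as the last step left them, time stands still between calls to the robot, and variables do not carry over. Pictures are saved under pics/ and viewed, at most 10 in all, crops included, and the job is handed in when it is done.

Besides the shell and the picture viewer there is one more tool, called after ">>>" as name(argument=value, ...) on one line, values as JSON. apply_moves: Moves the arm, as the interface text tells. Scaled input: -1 to 1 covers 5 cm each way for a shift and 90 degrees each way for a turn. Its arguments: {"type":"object","properties":{"targets":{"type":"array"}},"required":["targets"]}

```bash
mkdir -p pics; ls
cat > h.py <<'E'
import numpy as np, cv2
from scipy.spatial.transform import Rotation as R
from workcell import ctrl
def cam(name):
    o=ctrl.get_obs(); im=ctrl.get_image(name); K=np.array(im["camera_matrix"])
    if "view" in im: V=np.array(im["view"])
    else:
        T=np.eye(4);T[:3,:3]=R.from_rotvec(o["orientation"]).as_matrix();T[:3,3]=o["ee_pos"]
        V=np.linalg.inv(T@np.array(im["hand_eye"]))
    return np.array(im["pixels"]),K,V
def proj(P,K,V):
    P=np.atleast_2d(P).astype(float); c=P@V[:3,:3].T+V[:3,3]; p=c@K.T; return p[:,:2]/p[:,2:]
def ray(uv,K,V,z):
    d=V[:3,:3].T@np.linalg.inv(K)@np.array([uv[0],uv[1],1.]); o=-V[:3,:3].T@V[:3,3]
    return o+d*(z-o[2])/d[2]
E
python3 - <<'E'
from h import *
o=ctrl.get_obs(); print(o)
for n in("scene","top"):
    px,K,V=cam(n); cv2.imwrite(f"pics/{n}0.png",px); print(n,K.tolist(),V.round(3).tolist())
    for l in("blue_cassette","red_cassette","printer","printer_cover","white_bottle","gel_pot"):
        print(l,[(round(m["score"],2),list(map(int,m["bbox"]))) for m in ctrl.masks_of(l,n)])
    for l in("blue_cassette","red_cassette","printer","printer_seat","printer_cover_hinge","printer_cover_edge","white_bottle","gel_pot"):
        print(l,[(round(m["score"],2),np.round(m["xy"],1).tolist()) for m in ctrl.pinpoint(l,n)])
E
```

```text
pics
{'t': 0.0, 'qpos': array([-1.29800095e+00,  4.23841735e-01,  1.63065960e+00,  6.35590850e-06,
        1.08857505e+00, -1.89998745e-02]), 'qvel': array([0.00077153, 0.00153742, 0.0001851 , 0.00013359, 0.00029561,
       0.00016378]), 'joint_torque': array([ 1.92172593e-03, -5.44623470e+01, -2.73670703e+01,  6.45478070e-02,
        2.27232609e-02, -1.41718529e-04]), 'ee_pos': array([ 179.67762697, -598.05874561,  221.91306994]), 'orientation': array([-3.10675955e+00, -4.56507897e-01,  2.86055988e-04]), 'ft_force': array([-0.81902417,  0.00861884, -0.53179697]), 'moment': array([0.00599835, 0.00413753, 0.00295059]), 'grasp_force': 0.0, 'width': 87.65531737703076}
scene [[448.3959467134933, 0.0, 316.61660243962314], [0.0, 448.3959467134933, 200.20861056226263], [0.0, 0.0, 1.0]] [[-0.88, -0.474, 0.023, 384.749], [-0.318, 0.553, -0.771, 266.763], [0.352, -0.686, -0.637, 893.175], [0.0, 0.0, 0.0, 1.0]]
blue_cassette [(0.93, [353, 159, 377, 201]), (0.69, [387, 196, 420, 243])]
red_cassette [(0.84, [307, 188, 335, 228]), (0.46, [179, 188, 325, 340])]
printer [(0.86, [183, 192, 326, 342])
[... 749 characters left out ...]
88, [316, 231, 343, 261]), (0.77, [352, 274, 388, 302]), (0.61, [400, 196, 434, 230])]
red_cassette [(0.82, [321, 179, 354, 211])]
printer [(0.87, [150, 114, 247, 253])]
printer_cover [(0.65, [148, 111, 233, 168])]
white_bottle [(0.77, [325, 105, 353, 147])]
gel_pot [(0.86, [282, 116, 300, 144])]
blue_cassette [(0.64, [362.1, 298.9]), (0.59, [332.8, 260.5]), (0.55, [410.1, 206.4])]
red_cassette [(0.95, [327.4, 189.7])]
printer [(0.71, [211.3, 205.9]), (0.53, [193.2, 120.5])]
printer_seat [(0.71, [209.5, 210.1])]
printer_cover_hinge [(0.56, [206.1, 166.6])]
printer_cover_edge [(0.64, [193.3, 118.8])]
white_bottle [(0.6, [333.2, 132.4]), (0.29, [290.8, 135.0])]
gel_pot [(0.89, [292.4, 132.8])]
```

Run:
```python
import cv2,numpy as np
a=cv2.imread("pics/top0.png")[90:330,130:450]; b=cv2.imread("pics/scene0.png")[130:350,170:440]
a=cv2.resize(a,(800,600),interpolation=3); b=cv2.resize(b,None,fx=2.7,fy=2.7,interpolation=3)
cv2.imwrite("pics/a.png",a); cv2.imwrite("pics/b.png",b)
```

```text
(no output)
```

View pics/a.png

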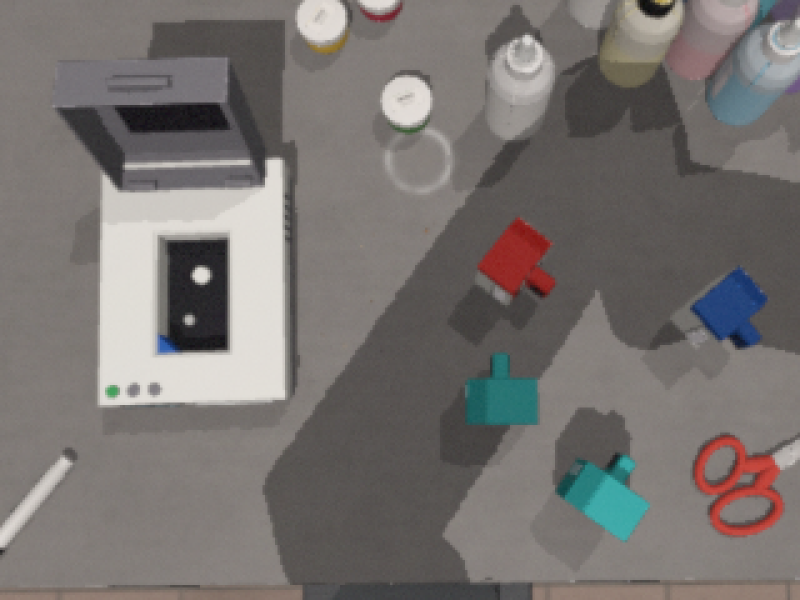

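View pics/b.png

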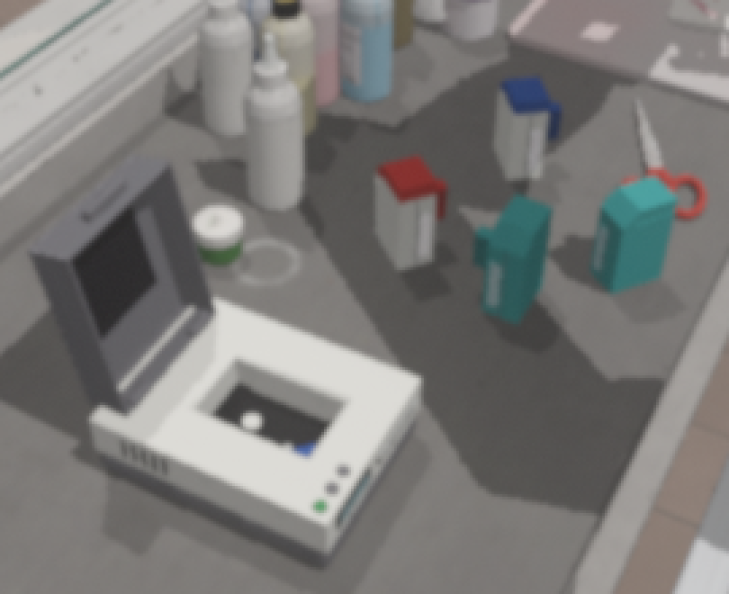

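Candidates (top image pixels): red-ended (335,193), turquoise (331,246) and (370,288), and blue-ended with a white shell (418,212). The last one fits: its shell is white, its end and rib are dark blue, and the rib faces the robot and its right. Both turquoise ones are coloured all over. The enlarged crops confirm this. The printer is at (205,205) with its cover open and the blue bay corner at near-left.

```bash
cat >> h.py <<'E'
from scipy.optimize import minimize
def box(x0,x1,y0,y1,z0,z1): return np.array([[x,y,z] for x in(x0,x1) for y in(y0,y1) for z in(z0,z1)],float)
SH=np.vstack([[[x,y,z] for z in(0,36)] for x,y in((48,28),(48,-28),(-48,-28),(-48,12),(-32,28))]).astype(float)
RIB=box(-20,20,-7,7,36,58)
def sil(parts,Rm,t,K,V,s=4):
    m=np.zeros((400*s,640*s),np.uint8)
    for P in parts:
        p=proj(P@Rm.T+t,K,V); cv2.fillConvexPoly(m,cv2.convexHull(np.round((p+.5)*s*16).astype(np.int32)),1,shift=4)
    return cv2.resize(m.astype(np.float32),(640,400),interpolation=cv2.INTER_AREA)
def Rstand(a):  # a: yaw of rib direction, body x down
    z=np.array([np.cos(a),np.sin(a),0]);x=np.array([0,0,-1.]);return np.column_stack([x,np.cross(z,x),z])
def Rlie(a): return R.from_euler('z',a).as_matrix()
def fit(parts,Rf,tf,obs,p0,step=(8,8,.15)):
    def c(p): return sum(1-np.minimum(S:=sil(parts,Rf(p[2]),tf(p),K,V),m).sum()/np.maximum(S,m).sum() for m,K,V in obs)
    r=minimize(c,p0,method="Nelder-Mead",options=dict(initial_simplex=np.array(p0)+np.vstack([[0,0,0],np.diag(step)]),xatol=.1,fatol=1e-4))
    return r.x,r.fun/len(obs)
E
python3 - <<'E'
from h import *
o=ctrl.get_obs();print(R.from_rotvec(o["orientation"]).as_matrix().round(3).tolist())
obs=[]
px,K,V=cam("top")
m=[m for m in ctrl.masks_of("blue_cassette","top") if m["bbox"][0]>390][0]; obs.append((m["region"].astype(np.float32),K,V))
print("guess",ray((418,212),K,V,60))
g=ray((418,212),K,V,60)
# printer: white deck corners in top
for n,z in(((177.5,183-0+0),62),):pass
pr=[k for k in ctrl.masks_of("printer","top")][0]["region"]
for uv in((170,252),(245,250),(244,153)): print("deck corner",uv,ray(uv,K,V,62).round(1))
for l,z in(("printer_seat",32),("printer_cover_hinge",63),("printer",0)):
    for q in ctrl.pinpoint(l,"top")[:1]: print(l,ray(q["xy"],K,V,z).round(1))
for l in("white_bottle","gel_pot","red_cassette"):
    print(l,ray(ctrl.pinpoint(l,"top")[0]["xy"],K,V,0 if l!="red_cassette" else 48).round(0))
px2,K2,V2=cam("scene")
m=[m for m in ctrl.masks_of("blue_cassette","scene") if m["bbox"][0]<380 and m["bbox"][1]<180][0]; obs.append((m["region"].astype(np.float32),K2,V2))
for l,z in(("printer_seat",32),("printer_cover_hinge",63),("printer",0)):
    for q in ctrl.pinpoint(l,"scene")[:1]: print(l,ray(q["xy"],K2,V2,z).round(1))
for ob in(obs,obs[:1],obs[1:]):
  for a in(-2.0,-2.5):
    # origin (underside centre) at height 48
    p,f=fit([SH,RIB],Rstand,lambda p:np.array([p[0],p[1],48.]),ob,[g[0],g[1],a]); print(p.round(2),round(f,3))
E
```

```text
[[0.958, 0.288, 0.0], [0.288, -0.958, 0.0], [0.0, -0.0, -1.0]]
guess [ 449.20239522 -283.96214015   60.        ]
deck corner (170, 252) [370.4 223.6  62. ]
deck corner (245, 250) [373.3  72.7  62. ]
deck corner (244, 153) [575.6  78.8  62. ]
printer_seat [467.4 149.6  32. ]
printer_cover_hinge [543.4 158.   63. ]
printer [472.2 147.4   0. ]
white_bottle [ 637. -122.    0.]
gel_pot [471. 153.   0.]
red_cassette [492. -95.  48.]
printer_seat [469.7 156.2  32. ]
printer_cover_hinge [548.4 164.1  63. ]
printer [469.9 159.4   0. ]
[ 464.18 -272.76   -2.47] 0.093
[ 463.84 -273.     -2.47] 0.092
[ 464.16 -273.66   -2.48] 0.057
[ 464.   -273.68   -2.47] 0.057
[ 462.19 -266.06   -2.46] 0.078
[ 462.48 -266.98   -2.47] 0.078
```

```bash
cat >> h.py <<'E'
from scipy.linalg import expm,logm
def T(Rm,p): A=np.eye(4);A[:3,:3]=Rm;A[:3,3]=p;return A
def Rtool(a,th,flip=False): # tool x heading yaw a, tilted th toward heading; z down at th=0
    x=np.array([np.cos(a),np.sin(a),0]);z=np.array([0,0,-1.]);M=np.column_stack([x,np.cross(z,x),z])
    return M@R.from_euler('y',th).as_matrix()
def plan(*wps,jaw=1,start=None):
    o=ctrl.get_obs(); A=start if start is not None else T(R.from_rotvec(o["orientation"]).as_matrix(),o["ee_pos"])
    for B in wps:
        D=np.linalg.inv(A)@B; w=R.from_matrix(D[:3,:3]).magnitude(); d=np.linalg.norm(D[:3,3])
        n=int(np.ceil(max(d/45,np.degrees(w)/9.5,1))); S=np.real(logm(D))/n; E=expm(S)
        print(n,"x",[jaw,(E[:3,3]/50).round(3).tolist(),(R.from_matrix(E[:3,:3]).as_rotvec()/(np.pi/2)).round(4).tolist()])
        A=B
E
python3 - <<'E'
from h import *
M=Rtool(-2.47+np.pi,np.radians(55)); tz=M[:,2]; tcp=np.array([455.8,-279.3,33]); print(tz)
plan(T(M,tcp-130*tz))
E
```

```text
[ 0.64125815  0.50970389 -0.57357644]
8 x [1, [0.553, -0.34, 0.586], [0.0145, 0.0754, -0.0279]]
```

>>> apply_moves(targets=[[1,[0.553,-0.34,0.586],[0.0145,0.0754,-0.0279]],[1,[0.553,-0.34,0.586],[0.0145,0.0754,-0.0279]],[1,[0.553,-0.34,0.586],[0.0145,0.0754,-0.0279]],[1,[0.553,-0.34,0.586],[0.0145,0.0754,-0.0279]],[1,[0.553,-0.34,0.586],[0.0145,0.0754,-0.0279]],[1,[0.553,-0.34,0.586],[0.0145,0.0754,-0.0279]],[1,[0.553,-0.34,0.586],[0.0145,0.0754,-0.0279]],[1,[0.553,-0.34,0.586],[0.0145,0.0754,-0.0279]]])

```text
t: 3.2
ee_pos: [373.1, -344.7, 107.6]
orientation: [-2.401, -0.84, -1.255]
ft_force: [0.1, 0.6, -0.5]
width: 88.0
grasp_force: 0.0
```

Run:
```python
from h import *
o=ctrl.get_obs(); print(o["qpos"].round(3),o["ee_pos"],R.from_rotvec(o["orientation"]).as_matrix()[:,2])
px,K,V=cam("wrist"); cv2.imwrite("pics/w1.png",px)
for m in ctrl.masks_of("blue_cassette","wrist"): print(m["score"],m["bbox"])
```

```text
[-1.26   0.695  1.932  0.964  1.208 -1.058] [ 373.05743058 -344.7480043   107.62733321] [ 0.64260426  0.51064647 -0.57122671]
0.75 [41.2, 190.7, 167.7, 266.5]
0.57 [284.4, 142.8, 349.7, 234.7]
0.56 [97.7, 103.7, 186.7, 197.9]
```

View pics/w1.png

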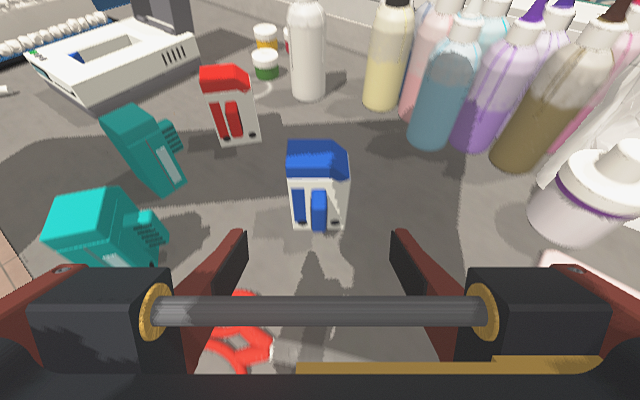

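The wrist view shows the blue cassette at (317,187) between the open fingers, with the red one at (228,105) and the turquoise ones at left. I'll refine the pose from this view.

Run:
```python
from h import *
px,K,V=cam("wrist")
m=[m for m in ctrl.masks_of("blue_cassette","wrist") if 260<m["bbox"][0]<310][0]["region"].astype(np.float32)
tf=lambda p:np.array([p[0],p[1],48.])
ob=[(m,K,V)]
print(fit([SH,RIB],Rstand,tf,ob,[464,-273,-2.47]))
pt,Kt,Vt=cam("top"); mt=[m for m in ctrl.masks_of("blue_cassette","top") if m["bbox"][0]>390]
if mt: print(fit([SH,RIB],Rstand,tf,ob+[(mt[0]["region"].astype(np.float32),Kt,Vt)],[464,-273,-2.47]))
p,f=fit([SH,RIB],Rstand,tf,ob,[464,-273,-2.47])
for P in(SH,RIB):
    q=proj(P@Rstand(p[2]).T+tf(p),K,V); cv2.polylines(px,[cv2.convexHull(q.astype(np.int32))],1,(0,255,0),1)
cv2.imwrite("pics/w1b.png",cv2.resize(px[110:260,240:400],None,fx=4,fy=4))
```

```text
(array([ 463.49570192, -273.01401022,   -2.43668568]), np.float64(0.03897196054458618))
(array([ 463.83080376, -273.97935069,   -2.46883027]), np.float64(0.08179235458374023))
```

View pics/w1b.png

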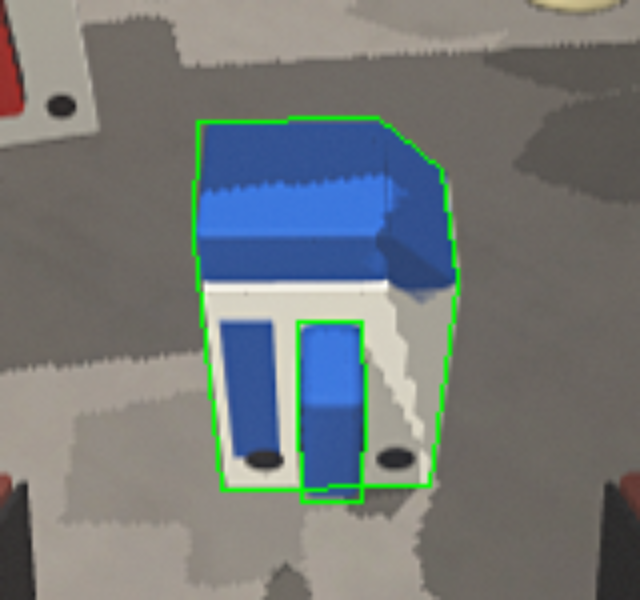

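The overlay matches the cassette closely. Now I'll plan the approach.

Run:
```python
from h import *
a=-2.438; d=np.array([np.cos(a),np.sin(a),0]); M=Rtool(a+np.pi,np.radians(55)); tz=M[:,2]
G=np.array([463.6,-273.1,0])+26*d+[0,0,44]; tcp=G+19*tz; print(tcp)
plan(T(M,tcp-60*tz),T(M,tcp))
```

```text
[ 455.64222724 -279.85176043   33.10204771]
2 x [1, [0.002, 0.013, 0.704], [0.0087, 0.0009, -0.0054]]
2 x [1, [0.0, -0.0, 0.6], [0.0, -0.0, -0.0]]
```

>>> apply_moves(targets=[[1,[0.002,0.013,0.704],[0.0087,0.0009,-0.0054]],[1,[0.002,0.013,0.704],[0.0087,0.0009,-0.0054]],[1,[0,0,0.4],[0,0,0]],[1,[0,0,0.4],[0,0,0]],[1,[0,0,0.4],[0,0,0]],[1,[0,0,0],[0,0,0]]])

```text
t: 4.25
ee_pos: [455.9, -277.3, 32.7]
orientation: [-2.376, -0.873, -1.239]
ft_force: [0.4, 0.2, -0.3]
width: 87.7
grasp_force: 0.0
```

>>> apply_moves(targets=[[0.45,[0,0,0],[0,0,0]],[0.35,[0,0,0],[0,0,0]],[0.3,[0,0,0],[0,0,0]],[0.25,[0,0,0],[0,0,0]],[0.2,[0,0,0],[0,0,0]],[-1,[0,0,0],[0,0,0]],[-1,[0,0,0],[0,0,0]],[-1,[0,0,0],[0,0,0]]])

```text
t: 5.25
ee_pos: [455.8, -278.4, 33.4]
orientation: [-2.377, -0.872, -1.241]
ft_force: [-2.8, -2.5, 5.8]
width: 56.2
grasp_force: 29.9
```

Run:
```python
from h import *
o=ctrl.get_obs(); print(o["qpos"].round(3),o["ee_pos"],o["width"],o["grasp_force"],R.from_rotvec(o["orientation"]).as_matrix()[:,2])
px,K,V=cam("wrist"); cv2.imwrite("pics/w2.png",px)
m=ctrl.masks_of("blue_cassette","wrist")
m=[x for x in m if x["bbox"][0]>200 and x["bbox"][2]<450]
if m: print(m[0]["bbox"],fit([SH,RIB],Rstand,lambda p:np.array([p[0],p[1],48.]),[(m[0]["region"].astype(np.float32),K,V)],[463.5,-273,-2.44],(4,4,.05)))
```

```text
[-1.06   0.832  1.949  1.162  1.071 -1.165] [ 455.79889132 -278.40921751   33.41337973] 56.24293616214403 29.905461072921753 [ 0.62524771  0.53155613 -0.5714135 ]
[246.2, 162.9, 383.6, 330.4] (array([ 464.37837646, -271.66293676,   -2.41895512]), np.float64(0.11719918251037598))
```

Run:
```python
from h import *
o=ctrl.get_obs(); M=R.from_rotvec(o["orientation"]).as_matrix(); G=o["ee_pos"]-19*M[:,2]
M2=M@R.from_euler('y',-90,degrees=True).as_matrix(); print(M2[:,2])
up=np.array([0,0,1.]);l=lambda m,g:T(m,g+19*m[:,2])
plan(l(M,G+45*up),l(M2,G+45*up),l(M2,[*G[:2],32]),jaw=-1)
```

```text
[-0.43611418 -0.36920907 -0.82066381]
1 x [-1, [0.739, -0.001, -0.514], [-0.0, 0.0, 0.0]]
10 x [-1, [-0.059, 0.0, -0.005], [-0.0, -0.1, 0.0]]
2 x [-1, [0.327, 0.001, 0.47], [-0.0, -0.0, 0.0]]
```

>>> apply_moves(targets=[[-1,[0.37,0,-0.257],[0,0,0]],[-1,[0.37,0,-0.257],[0,0,0]],[-1,[-0.059,0,-0.005],[0,-0.1,0]],[-1,[-0.059,0,-0.005],[0,-0.1,0]],[-1,[-0.059,0,-0.005],[0,-0.1,0]],[-1,[-0.059,0,-0.005],[0,-0.1,0]],[-1,[-0.059,0,-0.005],[0,-0.1,0]]])

```text
t: 6.22
ee_pos: [446.2, -285.5, 70.5]
orientation: [-2.878, -1.058, -0.26]
ft_force: [-0.9, 0.2, -1.7]
width: 56.3
grasp_force: 29.9
```

>>> apply_moves(targets=[[-1,[-0.059,0,-0.005],[0,-0.1,0]],[-1,[-0.059,0,-0.005],[0,-0.1,0]],[-1,[-0.059,0,-0.005],[0,-0.1,0]],[-1,[-0.059,0,-0.005],[0,-0.1,0]],[-1,[-0.059,0,-0.005],[0,-0.1,0]],[-1,[0,0,0],[0,0,0]]])

```text
t: 6.98
ee_pos: [436.1, -292.6, 71.3]
orientation: [2.653, 0.985, -0.814]
ft_force: [-0.1, -0.9, -1.6]
width: 56.4
grasp_force: 29.9
```

Run:
```python
from h import *
o=ctrl.get_obs(); M=R.from_rotvec(o["orientation"]).as_matrix(); G=o["ee_pos"]-19*M[:,2]
print(o["qpos"].round(3),G,M[:,2],o["width"],o["ft_force"])
px,K,V=cam("scene")
p=[tuple(x["bbox"]) for x in ctrl.masks_of("blue_cassette","scene")]; print(p)
cv2.imwrite("pics/s2.png",cv2.resize(px[80:260,260:460],None,fx=3,fy=3,interpolation=3))
M2=Rtool(-2.438+np.pi,np.radians(-35)) if 0 else M
plan(T(M,[*(G[:2]),30]+19*M[:,2]),jaw=-1)
```

```text
[-0.329  0.672  1.786 -0.569  1.093  0.904] [ 444.23945705 -285.82619904   87.06244188] [-0.42821458 -0.35908741 -0.82926986] 56.445032272639054 [-0.09702197 -0.93809992 -1.6481122 ]
[(387.6, 195.5, 420.8, 241.2), (348.1, 206.1, 372.8, 250.4), (348.8, 154.9, 383.3, 181.5)]
2 x [-1, [0.337, 0.002, 0.474], [-0.0003, -0.0007, -0.0009]]
```

View pics/s2.png

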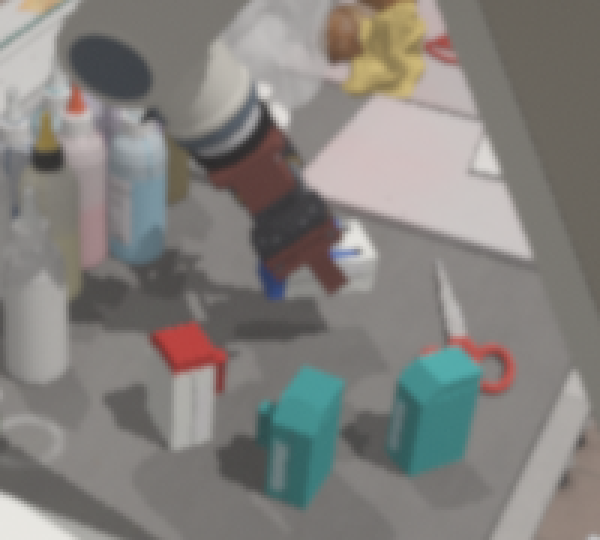

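The cassette is level in the gripper with the rib up. Next I'll lower it gently.

>>> apply_moves(targets=[[-1,[0.225,0,0.316],[0,-0.01,0]],[-1,[0.225,0,0.316],[0,0,0]],[-1,[0.18,0,0.25],[0,0,0]],[-1,[0.023,0,0.033],[0,0,0]],[-1,[0,0,0],[0,0,0]]])

```text
t: 7.7
ee_pos: [435.9, -293.8, 16.9]
orientation: [2.644, 0.974, -0.833]
ft_force: [0.1, 0.5, -0.8]
width: 56.3
grasp_force: 29.9
```

>>> apply_moves(targets=[[-1,[0.012,0,0.017],[0,0,0]],[-1,[0.012,0,0.017],[0,0,0]],[-1,[0,0,0],[0,0,0]]])

```text
t: 8.07
ee_pos: [436.2, -293.6, 15.0]
orientation: [2.644, 0.974, -0.832]
ft_force: [0.2, -0.3, -2.1]
width: 56.1
grasp_force: 29.9
```

Run:
```python
from h import *
o=ctrl.get_obs(); M=R.from_rotvec(o["orientation"]).as_matrix(); G=o["ee_pos"]-19*M[:,2]
print(G,M[:,2],o["width"],o["ft_force"],o["moment"])
```

```text
[ 444.4650425  -286.64125411   30.58531192] [-0.437592   -0.36775549 -0.82052979] 56.06531993727133 [ 0.15761795 -0.32377926 -2.05112052] [ 0.18569862 -0.28677803  0.02136769]
```

>>> apply_moves(targets=[[-1,[0.012,0,0.017],[0,0,0]],[-1,[0.012,0,0.017],[0,0,0]],[-1,[0.012,0,0.017],[0,0,0]],[-1,[0,0,0],[0,0,0]]])

```text
t: 8.57
ee_pos: [435.9, -293.6, 11.6]
orientation: [2.644, 0.974, -0.833]
ft_force: [-0.3, -0.0, -0.5]
width: 55.6
grasp_force: 29.9
```

>>> apply_moves(targets=[[-1,[0.012,0,0.017],[0,0,0]],[-1,[0,0,0],[0,0,0]]])

```text
t: 8.82
ee_pos: [435.9, -293.6, 10.6]
orientation: [2.644, 0.974, -0.833]
ft_force: [-0.2, 0.6, -1.1]
width: 55.9
grasp_force: 29.9
```

>>> apply_moves(targets=[[-1,[0.006,0,0.0085],[0,0,0]],[-1,[0,0,0],[0,0,0]]])

```text
t: 9.07
ee_pos: [436.0, -293.6, 10.1]
orientation: [2.644, 0.974, -0.833]
ft_force: [-0.5, 0.4, -1.4]
width: 56.0
grasp_force: 29.9
```

>>> apply_moves(targets=[[-1,[0.006,0,0.0085],[0,0,0]],[-1,[0,0,0],[0,0,0]]])

```text
t: 9.32
ee_pos: [436.0, -293.6, 9.6]
orientation: [2.644, 0.974, -0.833]
ft_force: [-0.5, 0.3, -1.1]
width: 56.0
grasp_force: 29.9
```

>>> apply_moves(targets=[[-1,[0.006,0,0.0085],[0,0,0]],[-1,[0,0,0],[0,0,0]]])

```text
t: 9.57
ee_pos: [436.0, -293.6, 9.5]
orientation: [2.644, 0.974, -0.833]
ft_force: [0.5, 1.2, 5.0]
width: 56.0
grasp_force: 29.9
```

>>> apply_moves(targets=[[-1,[0.006,0,0.0085],[0,0,0]],[-1,[0,0,0],[0,0,0]]])

```text
t: 9.82
ee_pos: [436.0, -293.6, 9.5]
orientation: [2.643, 0.974, -0.834]
ft_force: [1.0, 2.7, 9.5]
width: 56.0
grasp_force: 29.9
```

Contact made at 9.5 N. Releasing and backing off.

>>> apply_moves(targets=[[0.3,[0,0,0],[0,0,0]],[0.4,[0,0,0],[0,0,0]],[0.6,[0,0,0],[0,0,0]],[1,[0,0,0],[0,0,0]],[1,[0,0,0],[0,0,0]],[1,[0,0,0],[0,0,0]]])

```text
t: 10.58
ee_pos: [436.0, -293.6, 8.5]
orientation: [2.644, 0.974, -0.833]
ft_force: [-0.1, -0.6, -0.6]
width: 87.5
grasp_force: 0.0
```

>>> apply_moves(targets=[[1,[0,0,-0.4],[0,0,0]],[1,[0,0,-0.8],[0,0,0]],[1,[0,0,-0.8],[0,0,0]],[1,[0,0,-0.8],[0,0,0]],[1,[0,0,0],[0,0,0]]])

```text
t: 11.2
ee_pos: [500.9, -241.3, 126.7]
orientation: [2.643, 0.974, -0.823]
ft_force: [0.5, 0.4, -0.1]
width: 88.0
grasp_force: 0.0
```

Run:
```python
from h import *
o=ctrl.get_obs(); print(o["ee_pos"],o["ft_force"])
px,K,V=cam("wrist"); 
m=ctrl.masks_of("blue_cassette","wrist"); print([(x["score"],x["bbox"]) for x in m])
c=proj([443,-287,20],K,V)[0]; print(c)
m=[x for x in m if x["region"][int(c[1]),int(c[0])]]
if m:
  p,f=fit([SH,RIB],Rlie,lambda p:np.array([p[0],p[1],0.]),[(m[0]["region"].astype(np.float32),K,V)],[443,-287,-2.44],(4,4,.05));print(p,f)
  for P in(SH,RIB):
    q=proj(P@Rlie(p[2]).T+[p[0],p[1],0],K,V); cv2.polylines(px,[cv2.convexHull(q.astype(np.int32))],1,(0,255,0),1)
  M=Rtool(p[2]+np.pi,0); plan(T(M,[p[0],p[1],150]))
cv2.imwrite("pics/w3.png",px)
```

```text
[ 500.86736267 -241.32989378  126.74078525] [ 0.48433664  0.44568369 -0.13181527]
[(0.92, [286.4, 142.6, 346.7, 229.4]), (0.91, [110.4, 189.8, 194.4, 280.9]), (0.74, [7.7, 122.0, 144.9, 235.6])]
[314.91967469 192.10361177]
[ 447.39863771 -285.12086376   -2.44015278] 0.029292702674865723
4 x [1, [-0.361, 0.003, 0.002], [-0.0004, 0.0968, 0.0008]]
```

View pics/w3.png

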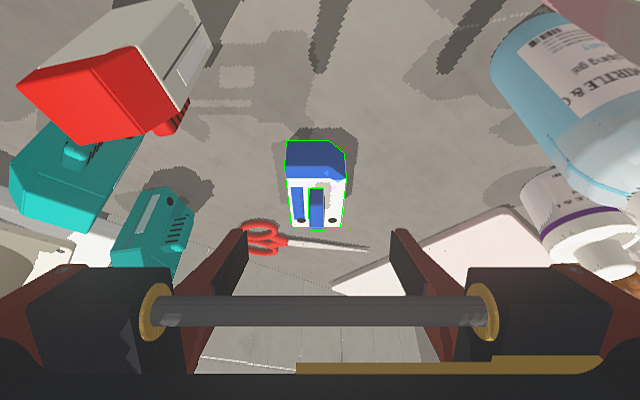

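The cassette is lying flat, rib up, and the overlay at (315,185) matches. Next I move above the rib and refine.

>>> apply_moves(targets=[[1,[-0.361,0.003,0.002],[-0.0004,0.0968,0.0008]],[1,[-0.361,0.003,0.002],[-0.0004,0.0968,0.0008]],[1,[-0.361,0.003,0.002],[-0.0004,0.0968,0.0008]],[0.2,[-0.361,0.003,0.002],[-0.0004,0.0968,0.0008]],[0.2,[0,0,0],[0,0,0]]])

```text
t: 11.92
ee_pos: [443.7, -287.1, 149.0]
orientation: [-2.952, -1.068, 0.002]
ft_force: [0.3, 0.3, 0.7]
width: 71.4
grasp_force: 0.0
```

```bash
cat > lie.py <<'E'
from h import *
o=ctrl.get_obs(); print(o["ee_pos"],o["qpos"].round(2))
px,K,V=cam("wrist"); 
m=ctrl.masks_of("blue_cassette","wrist"); print([(x["score"],x["bbox"]) for x in m])
c=proj([447,-285,20],K,V)[0]
m=[x for x in m if x["region"][int(c[1]),int(c[0])]]
p,f=fit([SH,RIB],Rlie,lambda p:np.array([p[0],p[1],0.]),[(m[0]["region"].astype(np.float32),K,V)],[447,-285,-2.44],(4,4,.05));print(p,f)
for q in ctrl.pinpoint("blue_cassette","wrist")[:2]: print(ray(q["xy"],K,V,0))
p0=p
M=Rtool(p[2]+np.pi,0); plan(T(M,[p[0],p[1],80]),T(M,[p[0],p[1],39.5]),jaw=.2)
E
python3 lie.py
```

```text
[ 443.72517632 -287.11069549  148.99320724] [-0.6   0.39  1.9   0.    0.86  0.28]
[(0.92, [288.7, 139.1, 348.9, 238.9]), (0.8, [30.0, 89.7, 170.2, 170.7]), (0.72, [82.7, 202.5, 188.6, 282.8])]
[ 449.01814411 -283.67729247   -2.43804923] 0.020813703536987305
[ 447.35247613 -283.16630941    0.        ]
[ 237.05047185 -157.73574004    0.        ]
2 x [0.2, [0.028, 0.003, 0.688], [-0.0007, 0.0006, -0.0011]]
1 x [0.2, [0.0, 0.0, 0.81], [0.0, 0.0, 0.0]]
```

>>> apply_moves(targets=[[0.2,[0.028,0.003,0.688],[-0.0007,0.0006,-0.0011]],[0.2,[0.028,0.003,0.688],[-0.0007,0.0006,-0.0011]],[0,[0,0,0.41],[0,0,0]],[-0.2,[0,0,0.4],[0,0,0]],[-0.3,[0,0,0],[0,0,0]],[-0.5,[0,0,0],[0,0,0]]])

```text
t: 12.82
ee_pos: [450.3, -283.2, 40.3]
orientation: [2.947, 1.085, 0.002]
ft_force: [0.7, -0.4, -0.7]
width: 24.1
grasp_force: 0.0
```

>>> apply_moves(targets=[[-0.55,[0,0,0],[0,0,0]],[-0.6,[0,0,0],[0,0,0]],[-0.65,[0,0,0],[0,0,0]],[-1,[0,0,0],[0,0,0]],[-1,[0,0,0],[0,0,0]],[-1,[0,0,0],[0,0,0]]])

```text
t: 13.58
ee_pos: [449.5, -283.8, 40.5]
orientation: [2.948, 1.083, 0.003]
ft_force: [-1.7, 2.4, 5.9]
width: 13.8
grasp_force: 30.0
```

Rib gripped (13.8 mm). I'll lift and plan the transfer to above the bay.

>>> apply_moves(targets=[[-1,[0,0,-0.2],[0,0,0]],[-1,[0,0,-0.6],[0,0,0]],[-1,[0,0,-0.9],[0,0,0]],[-1,[0,0,-0.9],[0,0,0]],[-1,[0,0,-0.9],[0,0,0]],[-1,[0,0,0],[0,0,0]]])

```text
t: 14.32
ee_pos: [451.3, -285.3, 219.2]
orientation: [2.942, 1.081, 0.01]
ft_force: [0.8, 0.3, -1.7]
width: 13.8
grasp_force: 30.0
```

Run:
```python
from h import *
o=ctrl.get_obs(); M=R.from_rotvec(o["orientation"]).as_matrix(); p=o["ee_pos"]; print(p,o["width"],o["ft_force"])
h0=np.arctan2(M[1,0],M[0,0]); dh=2.438+.025; print(h0)
A=None
B1=T(Rtool(h0+dh/2,0),[430,-60,225]); B2=T(Rtool(h0+dh,0),[463,151,225])
plan(B1,B2,jaw=-1)
```

```text
[ 451.31245365 -285.28036922  219.17055183] 13.771418443222851 [ 0.84112181  0.2868022  -1.73436236]
0.7041360503801566
8 x [-1, [0.55, -0.247, -0.015], [0.0008, 0.0002, -0.098]]
8 x [-1, [0.279, 0.496, 0.0], [0.0, 0.0, -0.098]]
```

>>> apply_moves(targets=[[-1,[0.55,-0.247,-0.015],[0,0,-0.098]],[-1,[0.55,-0.247,-0.015],[0,0,-0.098]],[-1,[0.55,-0.247,-0.015],[0,0,-0.098]],[-1,[0.55,-0.247,-0.015],[0,0,-0.098]],[-1,[0.55,-0.247,-0.015],[0,0,-0.098]],[-1,[0.55,-0.247,-0.015],[0,0,-0.098]],[-1,[0.55,-0.247,-0.015],[0,0,-0.098]],[-1,[0.55,-0.247,-0.015],[0,0,-0.098]]])

```text
t: 15.32
ee_pos: [426.8, -57.4, 220.0]
orientation: [1.775, 2.592, 0.0]
ft_force: [-0.3, 0.9, -1.4]
width: 14.0
grasp_force: 30.0
```

>>> apply_moves(targets=[[-1,[0.279,0.496,0],[0,0,-0.098]],[-1,[0.279,0.496,0],[0,0,-0.098]],[-1,[0.279,0.496,0],[0,0,-0.098]],[-1,[0.279,0.496,0],[0,0,-0.098]],[-1,[0.279,0.496,0],[0,0,-0.098]],[-1,[0.279,0.496,0],[0,0,-0.098]],[-1,[0.279,0.496,0],[0,0,-0.098]],[-1,[0.279,0.496,0],[0,0,-0.098]]])

```text
t: 16.32
ee_pos: [460.1, 153.4, 219.8]
orientation: [-0.048, 3.141, -0.001]
ft_force: [-0.2, -0.2, -1.3]
width: 13.7
grasp_force: 30.0
```

Run:
```python
from h import *
o=ctrl.get_obs(); M=R.from_rotvec(o["orientation"]).as_matrix(); print(o["ee_pos"],np.arctan2(M[1,0],M[0,0]),o["qpos"].round(2),o["width"],M[:,2])
px,K,V=cam("wrist"); cv2.imwrite("pics/w4.png",px)
for l in ("blue_cassette","printer"): print(l,[(x["score"],x["bbox"]) for x in ctrl.masks_of(l,"wrist")])
for l,z in(("printer_seat",32),("printer_cover_hinge",63),("printer",0)):
    for q in ctrl.pinpoint(l,"wrist")[:1]: print(l,q["xy"],ray(q["xy"],K,V,z).round(1))
```

```text
[460.05196411 153.41833044 219.80050402] -3.1109559641956044 [ 0.3   0.22  1.93 -0.    0.99 -1.3 ] 13.700115788986452 [ 3.31298733e-04 -8.75460763e-04 -9.99999562e-01]
blue_cassette [(0.97, [1.0, 0.8, 71.0, 57.5]), (0.91, [272.0, 162.2, 365.9, 296.0]), (0.59, [18.1, 73.3, 146.1, 135.8])]
printer [(0.71, [49.2, 167.8, 143.7, 236.1]), (0.67, [251.7, 101.7, 390.9, 361.3])]
```

View pics/w4.png

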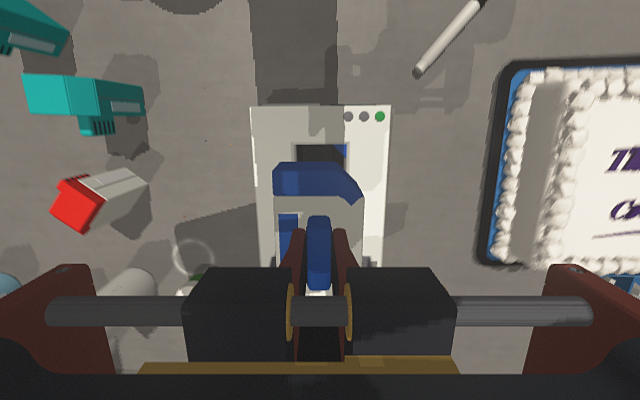

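Cut corner (360,180) and the bay's blue corner (345,150) are on the same side, so the orientation is right. Now to measure both accurately.

```bash
cat > pr.py <<'E'
from h import *
def seg(a,b,n=60): return np.array(a)+(np.array(b)-np.array(a))*np.linspace(.03,.97,n)[:,None]
z=62
DECKN=seg((-100,-75,z),(-100,75,z)); DECKR=seg((-100,-75,z),(60,-75,z)); DECKL=seg((-100,75,z),(60,75,z))
BAY=[seg((-62.5,-32.5,z),(-62.5,32.5,z)),seg((-62.5,-32.5,z),(42.5,-32.5,z)),seg((-62.5,32.5,z),(42.5,32.5,z)),seg((42.5,-32.5,z),(42.5,32.5,z))]
def score(p,views,sg):
    s=0
    for G,K,V,E in views:
        for e in E:
            w=e@Rlie(p[2]).T+[p[0],p[1],0]; q=proj(w,K,V).astype(np.float32)
            t=q[-1]-q[0]; n=np.array([-t[1],t[0]])/np.linalg.norm(t)
            gx=cv2.remap(G[0],q[:,0].copy(),q[:,1].copy(),1)[:,0]; gy=cv2.remap(G[1],q[:,0].copy(),q[:,1].copy(),1)[:,0]
            s-=np.minimum(np.abs(gx*n[0]+gy*n[1]),60).mean()
    return s
def grads(px,sg):
    g=cv2.GaussianBlur(px.max(2).astype(np.float32),(0,0),sg); return cv2.Sobel(g,5,1,0),cv2.Sobel(g,5,0,1)
def pfit(views,p=(473,151,.025)):
    for sg in(3,1.5,.8):
        v=[(grads(px,sg),K,V,E) for px,K,V,E in views]
        r=minimize(score,p,args=(v,sg),method="Nelder-Mead",options=dict(initial_simplex=np.array(p)+np.vstack([[0,0,0],np.diag([3*sg,3*sg,.02*sg])])))
        p=r.x
    return p,r.fun
E
python3 - <<'E'
from pr import *
o=ctrl.get_obs()
w=cam("wrist"); m=[x for x in ctrl.masks_of("blue_cassette","wrist") if 200<x["bbox"][0]<300][0]["region"].astype(np.float32)
t=cam("top"); s=cam("scene")
N=seg((-62.5,-30,62),(-62.5,15,62))
vw=(*w,[DECKN,seg((-100,-75,z),(20,-75,z)),seg((-100,75,z),(20,75,z))]); vt=(*t,[DECKN,DECKR,DECKL]); vs=(*s,[DECKN,DECKR])
for v in([vw],[vt],[vs],[vw,vt]): p,f=pfit(v); print(p.round(3),round(f,1))
K,V=w[1:]; z0=o["ee_pos"][2]-40.5
m[232:]=0
def tf(p): return np.array([p[0],p[1],z0])
import h
s0=h.sil
def s2(*a,**k): S=s0(*a,**k); S[232:]=0; return S
h.sil=s2
p,f=fit([SH,RIB],Rlie,tf,[(m,K,V)],[460,153,.03],(4,4,.05)); print("held",p,f,"tcp",o["ee_pos"])
px=w[0].copy(); pw,_=pfit([vw])
for P in(SH,RIB):
    q=proj(P@Rlie(p[2]).T+tf(p),K,V); cv2.polylines(px,[cv2.convexHull(q.astype(np.int32))],1,(0,255,0),1)
for P in([(-100,-75,62),(-100,75,62),(75,75,62),(75,-75,62)],[(-59.5,-29.5,62),(-59.5,29.5,62),(39.5,29.5,62),(39.5,-29.5,62)]):
    q=proj(np.array(P)@Rlie(pw[2]).T+[pw[0],pw[1],0],K,V); cv2.polylines(px,[q.astype(np.int32)],1,(0,0,255),1)
cv2.imwrite("pics/w5.png",cv2.resize(px[90:310,220:420],None,fx=2.7,fy=2.7))
E
```

```text
[4.74778e+02 1.53502e+02 2.40000e-02] -180.0
[4.72939e+02 1.54663e+02 2.60000e-02] -166.1
[4.69698e+02 1.59358e+02 5.70000e-02] -117.8
[4.74766e+02 1.53901e+02 2.30000e-02] -345.9
held [4.64902723e+02 1.51744665e+02 1.86113394e-02] 0.019167304039001465 tcp [460.87369521 152.01582304 220.59706218]
```

View pics/w5.png

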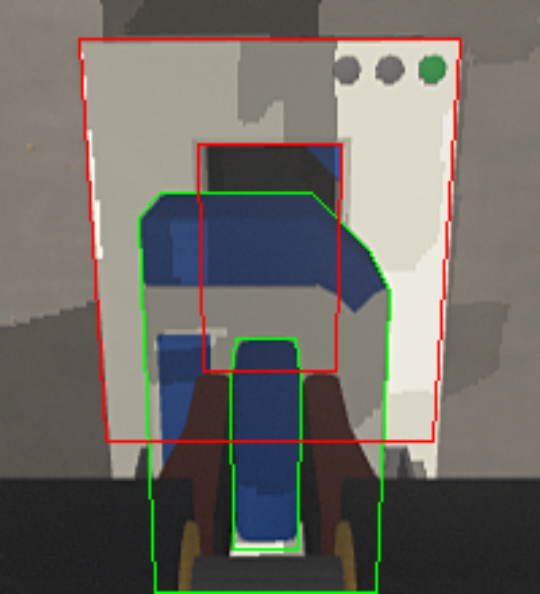

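>>> apply_moves(targets=[[-1,[-0.018,0.028,0.7],[0,0,0]],[-1,[0,0,0.7],[0,0,0]],[-1,[0,0,0.6],[0,0,0]],[-1,[0,0,0.08],[0,0,0]],[-1,[0,0,0],[0,0,0]]])

```text
t: 17.45
ee_pos: [462.5, 154.0, 117.6]
orientation: [-0.039, 3.139, -0.0]
ft_force: [-0.2, 0.5, -1.2]
width: 13.9
grasp_force: 30.0
```

```bash
cat > chk.py <<'E'
from pr import *
import h
o=ctrl.get_obs(); print("tcp",o["ee_pos"],o["ft_force"])
z0=o["ee_pos"][2]-40.5; tf=lambda p:np.array([p[0],p[1],z0]); s0=h.sil
for n in("scene","top","wrist"):
    c=cam(n); K,V=c[1:]
    ex=proj([464,153,z0+30],K,V)[0]
    mm=[x for x in ctrl.masks_of("blue_cassette",n) if x["bbox"][0]-5<ex[0]<x["bbox"][2]+5 and x["bbox"][1]-5<ex[1]<x["bbox"][3]+5]
    E=[DECKN,DECKL] if n=="scene" else [seg((-100,-75,62),(20,-75,62)),seg((-100,75,62),(20,75,62)),DECKN]
    pp,_=pfit([(*c,E)],(474.8,153.5,.024)); print(n,"printer",pp.round(2),"seat",(Rlie(pp[2])@[-10,0,0]+[pp[0],pp[1],0]).round(1)[:2])
    if not mm: print("no cassette"); continue
    m=mm[0]["region"].astype(np.float32); print(mm[0]["bbox"])
    # compare only near the -x end (world x < 445): mask window
    W=np.zeros((400,640),np.float32); cv2.fillConvexPoly(W,cv2.convexHull(proj(np.array([[x,y,zz] for x in(380,440) for y in(90,215) for zz in(z0-5,z0+37)]),K,V).astype(np.int32)),1)
    h.sil=lambda *a,**k:s0(*a,**k)*W
    p,f=fit([SH,RIB],Rlie,tf,[(m*W,K,V)],[464,153,.024],(4,4,.04)); print(n,"cass",p.round(2),round(f,3)); h.sil=s0
    px=c[0]
    for P in(SH,RIB):
        q=proj(P@Rlie(p[2]).T+tf(p),K,V); cv2.polylines(px,[cv2.convexHull(np.round(q).astype(np.int32))],1,(0,255,0),1)
    for P in([(-100,-75,62),(-100,75,62),(75,75,62),(75,-75,62)],[(-59.5,-29.5,62),(-59.5,29.5,62),(39.5,29.5,62),(39.5,-29.5,62)]):
        q=proj(np.array(P)@Rlie(pp[2]).T+[pp[0],pp[1],0],K,V); cv2.polylines(px,[np.round(q).astype(np.int32)],1,(0,0,255),1)
    a,b=int(ex[0]),int(ex[1]); cv2.imwrite(f"pics/c_{n}_{int(o['t']*100)}.png",cv2.resize(px[max(b-70,0):b+70,a-65:a+65],None,fx=3,fy=3))
E
python3 chk.py
python3 - <<'E'
import cv2,glob,numpy as np
f=sorted(glob.glob("pics/c_*"));print(f); a=[cv2.imread(x) for x in f if "wrist" not in x]; k=min(x.shape[0] for x in a)
cv2.imwrite("pics/cc.png",np.hstack([x[:k] for x in a]))
E
```

```text
tcp [462.47600768 154.04803788 117.57849916] [-0.17660328  0.52631448 -1.22928068]
scene printer [4.6923e+02 1.6059e+02 5.0000e-02] seat [459.2 160.1]
[241.5, 255.6, 294.9, 292.0]
scene cass [ 4.6584e+02  1.5763e+02 -3.0000e-02] 0.036
top printer [4.7468e+02 1.4944e+02 5.0000e-02] seat [464.7 149. ]
[190.1, 181.8, 217.7, 224.8]
top cass [4.6665e+02 1.5395e+02 3.0000e-02] 0.193
wrist printer [4.7440e+02 1.5399e+02 2.0000e-02] seat [464.4 153.8]
[272.3, 161.8, 366.7, 294.3]
wrist cass [467.37 153.54   0.  ] 0.015
['pics/c_scene_1745.png', 'pics/c_top_1745.png', 'pics/c_wrist_1745.png']
```

View pics/cc.png

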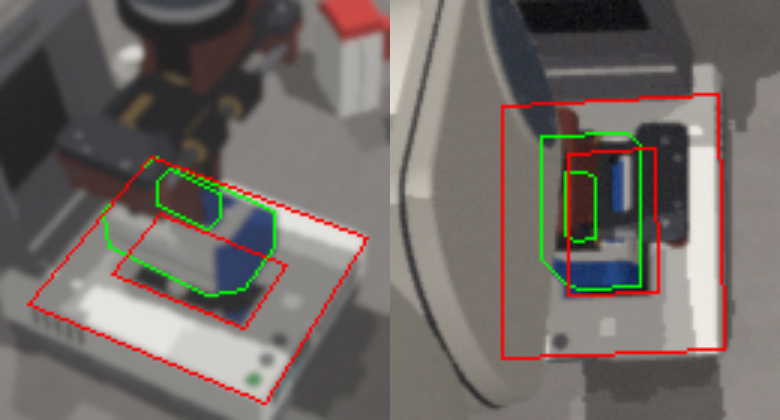

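>>> apply_moves(targets=[[-1,[0.06,0,0.1],[0,0,0]],[-1,[0,0,0.1],[0,0,0]],[-1,[0,0,0.04],[0,0,0]],[-1,[0,0,0.04],[0,0,0]],[-1,[0,0,0],[0,0,0]]])

```text
t: 18.38
ee_pos: [459.0, 154.0, 102.9]
orientation: [-0.04, 3.14, -0.001]
ft_force: [-0.2, 0.6, -1.1]
width: 13.7
grasp_force: 30.0
```

>>> apply_moves(targets=[[-1,[0,0,0.03],[0,0,0]],[-1,[0,0,0.03],[0,0,0]],[-1,[0,0,0],[0,0,0]]])

```text
t: 18.75
ee_pos: [460.6, 154.3, 101.0]
orientation: [-0.04, 3.136, 0.0]
ft_force: [1.6, -1.2, 4.8]
width: 13.4
grasp_force: 30.0
```

>>> apply_moves(targets=[[-1,[-0.035,0,0],[0,0,0]],[-1,[0,0,0.03],[0,0,0]],[-1,[0,0,0.03],[0,0,0]],[-1,[0,0,0],[0,0,0]]])

```text
t: 19.25
ee_pos: [463.0, 154.5, 98.1]
orientation: [-0.041, 3.135, 0.001]
ft_force: [3.4, -1.4, 7.9]
width: 13.6
grasp_force: 30.0
```

>>> apply_moves(targets=[[-1,[-0.05,0,0],[0,0,0]],[-1,[0,0,0],[0,0,0]]])

```text
t: 19.5
ee_pos: [463.8, 154.3, 97.5]
orientation: [-0.04, 3.138, -0.0]
ft_force: [0.3, -0.5, 6.0]
width: 13.5
grasp_force: 30.0
```

>>> apply_moves(targets=[[-1,[0,0,0.04],[0,0,0]],[-1,[0,0,0.04],[0,0,0]],[-1,[0,0,0],[0,0,0]]])

```text
t: 19.88
ee_pos: [466.0, 154.6, 94.2]
orientation: [-0.041, 3.134, 0.001]
ft_force: [3.8, -1.1, 6.1]
width: 14.1
grasp_force: 30.0
```

Run:
```python
from h import *
o=ctrl.get_obs();print(o["ee_pos"],R.from_rotvec(o["orientation"]).as_matrix().round(3).tolist(),o["moment"])
s=cam("scene")[0][225:345,190:330]; w=cam("wrist")[0][90:310,220:420]
s=cv2.resize(s,(466,400),interpolation=3); w=cv2.resize(w,(334,400))
cv2.imwrite("pics/d1.png",np.hstack([s,w[:400]]))
```

```text
[465.98637451 154.62754165  94.17305783] [[-1.0, -0.026, 0.008], [-0.026, 1.0, 0.001], [-0.008, 0.001, -1.0]] [-0.27404991 -0.70387609  0.12019984]
```

View pics/d1.png

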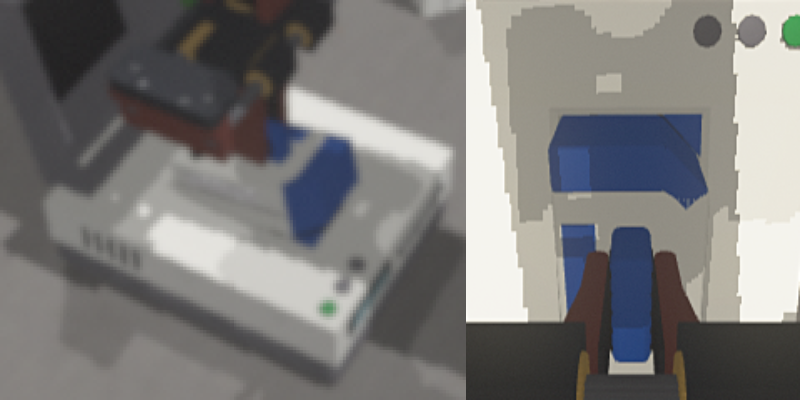

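The cassette has pitched in the grip: the +x end is in the bay and the blue end is riding on the near rim. I'll lift clear, measure the pitch and level it.

>>> apply_moves(targets=[[-1,[0,0,-0.1],[0,0,0]],[-1,[0,0,-0.2],[0,0,0]],[-1,[0,0,-0.2],[0,0,0]],[-1,[0,0,0],[0,0,0]]])

```text
t: 20.48
ee_pos: [463.7, 154.4, 119.0]
orientation: [-0.04, 3.138, 0.0]
ft_force: [0.7, 0.2, -1.6]
width: 13.8
grasp_force: 30.0
```

```bash
cat > pitch.py <<'E'
from h import *
import h
o=ctrl.get_obs(); tcp=o["ee_pos"]; print("tcp",tcp,o["ft_force"])
# body pose: yaw .025, pitch b (+: +x end down), rib point (u,0,40.5) at tcp
def Rb(b): return R.from_euler('z',.025).as_matrix()@R.from_euler('y',b).as_matrix()
obs=[]
for n in("scene","wrist"):
    c=cam(n);K,V=c[1:]; ex=proj(tcp-[0,0,25],K,V)[0]
    mm=[x for x in ctrl.masks_of("blue_cassette",n) if x["bbox"][0]-5<ex[0]<x["bbox"][2]+5 and x["bbox"][1]-5<ex[1]<x["bbox"][3]+5]
    if not mm: print("none",n);continue
    W=np.zeros((400,640),np.float32); B=np.array([[x,y,z] for x in(-70,-22) for y in(-50,50) for z in(-75,10)])+tcp
    cv2.fillConvexPoly(W,cv2.convexHull(proj(B,K,V).astype(np.int32)),1)
    if n=="wrist": W[232:]=0
    obs.append((mm[0]["region"]*W,K,V,W))
def cost(p,obs):
    s=0
    for m,K,V,W in obs:
        S=sil([SH,RIB],Rb(p[2]),tcp+[0,p[1],0]-Rb(p[2])@[p[0],0,40.5],K,V)*W; s+=1-np.minimum(S,m).sum()/np.maximum(S,m).sum()
    return s/len(obs)
for ob in([obs,[obs[0]],[obs[-1]]]):
    for b0 in (0,.15):
        r=minimize(cost,[0,0,b0],args=(ob,),method="Nelder-Mead",options=dict(initial_simplex=np.array([[0,0,b0],[4,0,b0],[0,4,b0],[0,0,b0+.08]])))
        print("u,dy,pitch",r.x.round(3),round(r.fun,3))
E
python3 pitch.py
```

```text
tcp [463.72075918 154.37483222 119.0395489 ] [ 0.66634301  0.19505249 -1.64682781]
u,dy,pitch [ 1.124 -0.206  0.03 ] 0.037
u,dy,pitch [ 0.392 -0.157  0.056] 0.038
u,dy,pitch [-0.721  3.142  0.138] 0.027
u,dy,pitch [-0.719  3.885  0.171] 0.024
u,dy,pitch [-0.288 -0.295  0.076] 0.023
u,dy,pitch [-1.299 -0.276  0.109] 0.023
```

Pitch estimates lie between 0.05 and 0.17 rad, so they don't agree. The safe fix is to set it down again on free worktop, press it flat, let go and re-grip the rib squarely.

>>> apply_moves(targets=[[-1,[0,0,-0.5],[0,0,0]],[-1,[0,0,-0.6],[0,0,0]],[-1,[0.14,-0.77,0],[0,0,0]],[-1,[0.14,-0.77,0],[0,0,0]],[-1,[0.14,-0.77,0],[0,0,0]],[-1,[0.14,-0.77,0],[0,0,0]],[-1,[0,0,0.8],[0,0,0]],[-1,[0,0,0.8],[0,0,0]]])

```text
t: 21.68
ee_pos: [439.7, -1.2, 92.5]
orientation: [-0.038, 3.137, -0.001]
ft_force: [0.8, 0.1, -1.5]
width: 13.5
grasp_force: 30.0
```

>>> apply_moves(targets=[[-1,[0,0,0.6],[0,0,0]],[-1,[0,0,0.1],[0,0,0]],[-1,[0,0,0],[0,0,0]]])

```text
t: 22.05
ee_pos: [439.4, -0.5, 58.3]
orientation: [-0.04, 3.14, -0.001]
ft_force: [0.5, -0.3, -2.2]
width: 13.8
grasp_force: 30.0
```

>>> apply_moves(targets=[[-1,[0,0,0.06],[0,0,0]],[-1,[0,0,0.06],[0,0,0]],[-1,[0,0,0.06],[0,0,0]],[-1,[0,0,0],[0,0,0]]])

```text
t: 22.55
ee_pos: [439.3, -0.5, 49.1]
orientation: [-0.04, 3.139, -0.001]
ft_force: [-0.3, 0.2, -0.7]
width: 13.8
grasp_force: 30.0
```

>>> apply_moves(targets=[[-1,[0,0,0.03],[0,0,0]],[-1,[0,0,0.03],[0,0,0]],[-1,[0,0,0],[0,0,0]]])

```text
t: 22.92
ee_pos: [439.0, -0.6, 46.3]
orientation: [-0.04, 3.14, -0.001]
ft_force: [-2.4, -0.8, 6.0]
width: 13.6
grasp_force: 30.0
```

>>> apply_moves(targets=[[-1,[0,0,0.03],[0,0,0]],[-1,[0,0,0.03],[0,0,0]],[-1,[0,0,0],[0,0,0]]])

```text
t: 23.3
ee_pos: [437.2, -0.6, 43.3]
orientation: [0.041, -3.14, 0.001]
ft_force: [-7.7, -0.9, 13.3]
width: 13.6
grasp_force: 30.0
```

>>> apply_moves(targets=[[-1,[0.05,0,0.02],[0,0,0]],[-1,[0.03,0,0.02],[0,0,0]],[-1,[0,0,0],[0,0,0]]])

```text
t: 23.68
ee_pos: [435.2, -0.7, 41.5]
orientation: [-0.04, 3.139, -0.001]
ft_force: [-3.5, -0.8, 9.2]
width: 13.8
grasp_force: 30.0
```

>>> apply_moves(targets=[[-1,[0.02,0,0.01],[0,0,0]],[-1,[0,0,0.01],[0,0,0]],[-1,[0,0,0],[0,0,0]]])

```text
t: 24.05
ee_pos: [434.3, -0.7, 40.6]
orientation: [-0.04, 3.139, -0.001]
ft_force: [-3.4, -1.0, 9.2]
width: 13.6
grasp_force: 30.0
```

>>> apply_moves(targets=[[-1,[0.01,0,0.015],[0,0,0]],[-1,[0,0,0],[0,0,0]]])

```text
t: 24.3
ee_pos: [433.6, -0.7, 39.8]
orientation: [-0.04, 3.139, -0.001]
ft_force: [-3.3, -0.6, 8.1]
width: 13.8
grasp_force: 30.0
```

>>> apply_moves(targets=[[-0.6,[0,0,0],[0,0,0]],[-0.5,[0,0,0],[0,0,0]],[-0.3,[0,0,0],[0,0,0]],[-0.2,[0,0,-0.05],[0,0,0]],[-0.2,[0,0,-0.6],[0,0,0]],[-0.2,[0,0,-0.8],[0,0,0]],[-0.2,[0,0,-0.8],[0,0,0]],[0,[0,0,0],[0,0,0]]])

```text
t: 25.3
ee_pos: [435.7, -0.7, 154.5]
orientation: [-0.04, 3.133, -0.001]
ft_force: [0.2, -0.3, -1.0]
width: 41.9
grasp_force: 0.0
```

Run:
```python
from h import *
o=ctrl.get_obs(); print(o["ee_pos"])
def best(n):
    c=cam(n);K,V=c[1:]; ex=proj([434,-1,20],K,V)[0]
    mm=[x for x in ctrl.masks_of("blue_cassette",n) if x["bbox"][0]-3<ex[0]<x["bbox"][2]+3 and x["bbox"][1]-3<ex[1]<x["bbox"][3]+3]
    print(n,[x["bbox"] for x in mm]); return [(x["region"].astype(np.float32),K,V) for x in mm[:1]]
for n in("wrist","top","scene"):
    ob=best(n)
    if ob: print(fit([SH,RIB],Rlie,lambda p:np.array([p[0],p[1],0.]),ob,[434,-1,.025],(4,4,.05)))
```

```text
[435.66398584  -0.65894797 154.4533776 ]
wrist [[287.2, 142.9, 347.9, 238.3]]
(array([ 4.35457968e+02, -1.14380056e+00,  3.14696151e-02]), np.float64(0.017659425735473633))
top []
scene [[296.3, 235.9, 342.9, 269.8]]
(array([4.33079658e+02, 3.90066310e+00, 9.32708066e-03]), np.float64(0.04198676347732544))
```

>>> apply_moves(targets=[[-0.2,[0,0,0.9],[0,0,0]],[-0.2,[0,0,0.8],[0,0,0]],[-0.3,[0,0,0.4],[0,0,0]],[-0.4,[0,0,0.2],[0,0,0]],[-0.5,[0,0,0],[0,0,0]]])

```text
t: 26.22
ee_pos: [433.6, -0.7, 36.6]
orientation: [-0.04, 3.14, -0.0]
ft_force: [0.9, 0.2, -0.7]
width: 22.7
grasp_force: 0.0
```

>>> apply_moves(targets=[[-0.6,[0,0,0],[0,0,0]],[-0.65,[0,0,0],[0,0,0]],[-0.7,[0,0,0],[0,0,0]],[-1,[0,0,0],[0,0,0]],[-1,[0,0,0],[0,0,0]],[-1,[0,0,0],[0,0,0]]])

```text
t: 26.98
ee_pos: [434.0, -0.7, 36.9]
orientation: [-0.04, 3.139, -0.001]
ft_force: [0.4, -0.7, 0.5]
width: 13.8
grasp_force: 30.0
```

>>> apply_moves(targets=[[-1,[0,0,-0.2],[0,0,0]],[-1,[0,0,-0.5],[0,0,0]],[-1,[0,0,-0.7],[0,0,0]],[-1,[0,0,-0.6],[0,0,0]],[-1,[0,0,-0.3],[0,0,0]],[-1,[0,0,0],[0,0,0]]])

```text
t: 27.72
ee_pos: [434.3, -0.6, 153.2]
orientation: [-0.04, 3.136, -0.001]
ft_force: [-0.3, 0.1, -1.8]
width: 13.7
grasp_force: 30.0
```

>>> apply_moves(targets=[[-1,[-0.066,0.308,0],[0,0,0]],[-1,[-0.132,0.616,0],[0,0,0]],[-1,[-0.132,0.616,0],[0,0,0]],[-1,[-0.132,0.616,0],[0,0,0]],[-1,[-0.132,0.616,0],[0,0,0]],[-1,[-0.066,0.308,0],[0,0,0]],[-1,[0,0,0],[0,0,0]],[-1,[0,0,0],[0,0,0]]])

```text
t: 28.72
ee_pos: [462.0, 153.6, 151.4]
orientation: [-0.04, 3.14, -0.001]
ft_force: [-0.6, 0.6, -2.3]
width: 13.9
grasp_force: 30.0
```

```bash
sed -i 's/-40.5;/-36.9;/' chk.py; sed -i 's/40\.5/36.9/g' pitch.py; python3 chk.py; python3 pitch.py
```

```text
tcp [462.04291062 153.56506042 151.40971627] [-0.63487931  0.5947664  -2.2780707 ]
scene printer [4.6943e+02 1.6245e+02 6.0000e-02] seat [459.5 161.8]
[243.5, 241.0, 296.3, 277.1]
scene cass [ 4.6174e+02  1.5681e+02 -1.0000e-02] 0.021
top printer [4.7488e+02 1.4943e+02 4.0000e-02] seat [464.9 149. ]
[184.9, 181.8, 212.9, 226.9]
top cass [4.6219e+02 1.5324e+02 2.0000e-02] 0.153
wrist printer [4.7469e+02 1.5518e+02 3.0000e-02] seat [464.7 154.9]
no cassette
tcp [462.6968973  153.6314864  151.94446346] [ 0.03390188 -0.16074995 -2.10238028]
u,dy,pitch [ 1.897  0.187 -0.104] 0.043
u,dy,pitch [ 1.626  0.177 -0.1  ] 0.044
u,dy,pitch [-0.214  4.224 -0.006] 0.023
u,dy,pitch [-0.209  4.188 -0.008] 0.023
u,dy,pitch [-2.087  0.098  0.021] 0.014
u,dy,pitch [-2.07   0.076  0.02 ] 0.014
```

>>> apply_moves(targets=[[-1,[-0.014,0.012,0.3],[0,0,0]],[-1,[0,0,0.4],[0,0,0]],[-1,[0,0,0.26],[0,0,0]],[-1,[0,0,0.03],[0,0,0]],[-1,[0,0,0],[0,0,0]],[-1,[0,0,0],[0,0,0]]])

```text
t: 29.98
ee_pos: [463.9, 154.9, 102.8]
orientation: [-0.04, 3.138, -0.0]
ft_force: [-0.8, 0.1, -1.3]
width: 13.9
grasp_force: 30.0
```

>>> apply_moves(targets=[[-1,[0,0,0.025],[0,0,0]],[-1,[0,0,0.02],[0,0,0]],[-1,[0,0,0],[0,0,0]]])

```text
t: 30.35
ee_pos: [463.4, 154.8, 100.1]
orientation: [-0.04, 3.139, -0.001]
ft_force: [0.6, -0.2, -0.5]
width: 13.6
grasp_force: 30.0
```

>>> apply_moves(targets=[[-1,[0,0,0.025],[0,0,0]],[-1,[0,0,0.02],[0,0,0]],[-1,[0,0,0],[0,0,0]]])

```text
t: 30.72
ee_pos: [463.4, 154.8, 97.7]
orientation: [-0.04, 3.139, -0.001]
ft_force: [0.3, -1.2, -1.9]
width: 13.9
grasp_force: 30.0
```

>>> apply_moves(targets=[[-1,[0,0,0.025],[0,0,0]],[-1,[0,0,0],[0,0,0]]])

```text
t: 30.98
ee_pos: [463.4, 154.8, 96.5]
orientation: [-0.04, 3.139, -0.001]
ft_force: [0.2, -0.4, -1.7]
width: 13.9
grasp_force: 30.0
```

>>> apply_moves(targets=[[-1,[0,0,0.03],[0,0,0]],[-1,[0,0,0.03],[0,0,0]],[-1,[0,0,0],[0,0,0]]])

```text
t: 31.35
ee_pos: [463.4, 154.8, 93.5]
orientation: [-0.04, 3.139, -0.001]
ft_force: [0.6, -0.6, -1.1]
width: 13.8
grasp_force: 30.0
```

>>> apply_moves(targets=[[-1,[0,0,0.03],[0,0,0]],[-1,[0,0,0.03],[0,0,0]],[-1,[0,0,0],[0,0,0]]])

```text
t: 31.72
ee_pos: [463.4, 154.8, 90.4]
orientation: [-0.04, 3.14, -0.001]
ft_force: [0.1, -0.1, -1.0]
width: 13.7
grasp_force: 30.0
```

>>> apply_moves(targets=[[-1,[0,0,0.06],[0,0,0]],[-1,[0,0,0.06],[0,0,0]],[-1,[0,0,0.06],[0,0,0]],[-1,[0,0,0],[0,0,0]]])

```text
t: 32.22
ee_pos: [463.3, 154.7, 81.3]
orientation: [-0.04, 3.14, -0.001]
ft_force: [0.4, 0.7, -0.2]
width: 14.1
grasp_force: 30.0
```

>>> apply_moves(targets=[[-1,[0,0,0.06],[0,0,0]],[-1,[0,0,0.06],[0,0,0]],[-1,[0,0,0.04],[0,0,0]],[-1,[0,0,0],[0,0,0]]])

```text
t: 32.72
ee_pos: [463.4, 154.7, 73.4]
orientation: [-0.04, 3.14, -0.001]
ft_force: [0.4, 0.3, -1.2]
width: 14.0
grasp_force: 30.0
```

>>> apply_moves(targets=[[-1,[0,0,0.03],[0,0,0]],[-1,[0,0,0.02],[0,0,0]],[-1,[0,0,0],[0,0,0]]])

```text
t: 33.1
ee_pos: [463.5, 154.8, 71.0]
orientation: [-0.04, 3.139, -0.001]
ft_force: [-0.2, -0.2, -1.6]
width: 13.8
grasp_force: 30.0
```

>>> apply_moves(targets=[[-1,[0,0,0.02],[0,0,0]],[-1,[0,0,0.02],[0,0,0]],[-1,[0,0,0],[0,0,0]]])

```text
t: 33.48
ee_pos: [463.5, 154.8, 69.0]
orientation: [-0.04, 3.139, -0.001]
ft_force: [0.5, -0.1, -1.6]
width: 13.8
grasp_force: 30.0
```

>>> apply_moves(targets=[[-1,[0,0,0.02],[0,0,0]],[-1,[0,0,0.01],[0,0,0]],[-1,[0,0,0],[0,0,0]]])

```text
t: 33.85
ee_pos: [463.6, 154.8, 68.9]
orientation: [-0.04, 3.139, -0.0]
ft_force: [-5.5, -1.7, 15.5]
width: 13.8
grasp_force: 30.0
```

Seated at the predicted height with 15 N of contact. I'll release, rise, and plan the cover push.

>>> apply_moves(targets=[[-0.6,[0,0,-0.01],[0,0,0]],[-0.5,[0,0,0],[0,0,0]],[-0.3,[0,0,0],[0,0,0]],[-0.3,[0,0,-0.3],[0,0,0]],[-0.3,[0,0,-0.8],[0,0,0]],[-1,[0,0,-0.9],[0,0,0]],[-1,[0,0,-0.9],[0,0,0]],[-1,[0,0,-0.9],[0,0,0]]])

```text
t: 34.85
ee_pos: [462.7, 154.7, 260.3]
orientation: [-0.04, 3.139, -0.0]
ft_force: [0.5, 0.1, -1.0]
width: 4.2
grasp_force: 0.0
```

Run:
```python
from pr import *
o=ctrl.get_obs(); print(o["ee_pos"],o["ft_force"])
for n in("top","scene","wrist"):
    c=cam(n);K,V=c[1:]
    th=1.85;print(n,"pred edge",proj([549.7+35.8+35.6,156.5,178],K,V).round(0),[np.round(q["xy"]).tolist() for q in ctrl.pinpoint("printer_cover_edge",n)[:2]],"hinge",proj([549.7,156.5,63],K,V).round(0),[np.round(q["xy"]).tolist() for q in ctrl.pinpoint("printer_cover_hinge",n)[:1]])
    for x in ctrl.masks_of("blue_cassette",n):
        ex=proj([464.5,154.5,60],K,V)[0]; b=x["bbox"]
        if b[0]-5<ex[0]<b[2]+5 and b[1]-5<ex[1]<b[3]+5:
            m=x["region"].astype(np.float32)
            # visible portion: shell above deck (z 62..68) + rib
            top=SH.copy(); top[top[:,2]==0,2]=30
            def cst(p): S=sil([top,RIB],Rlie(p[2]),np.array([p[0],p[1],p[3]]),K,V); return 1-np.minimum(S,m).sum()/np.maximum(S,m).sum()
            r=minimize(cst,[464.5,154.5,.025,32],method="Nelder-Mead",options=dict(initial_simplex=np.array([464.5,154.5,.025,32])+np.vstack([np.zeros(4),np.diag([3,3,.03,4])])))
            print(n,"seated",r.x.round(2),round(r.fun,3), "pose cost at seat",round(cst([464.7,154.3,.025,32]),3))
```

```text
[462.66494647 154.70401602 260.2538543 ] [ 0.53171475  0.06939936 -0.95883502]
top pred edge [[192. 113.]] [[193.0, 120.0], [294.0, 134.0]] hinge [[206. 165.]] []
top seated [4.6101e+02 1.5071e+02 3.0000e-02 3.4440e+01] 0.306 pose cost at seat 0.377
scene pred edge [[200. 210.]] [[203.0, 213.0]] hinge [[235. 262.]] [[234.0, 263.0]]
scene seated [4.6185e+02 1.5784e+02 4.0000e-02 2.8100e+01] 0.043 pose cost at seat 0.248
wrist pred edge [[317. 351.]] [[321.0, 346.0]] hinge [[319. 241.]] [[322.0, 242.0]]
wrist seated [4.6419e+02 1.5469e+02 1.0000e-02 3.2290e+01] 0.015 pose cost at seat 0.03
```

Wrist fit: cassette seated at z = 32.3 mm, so it is home. I'll go round behind the cover with fingers shut.

>>> apply_moves(targets=[[-1,[-0.8,0,0],[0,0,0]],[-1,[-0.8,0,0],[0,0,0]],[-1,[-0.8,0,0],[0,0,0]],[-1,[-0.8,0,0],[0,0,0]],[-1,[-0.88,0,0],[0,0,0]],[-1,[0,0,0],[0,0,0]]])

```text
t: 36.2
ee_pos: [669.0, 159.9, 257.1]
orientation: [-0.039, 3.14, -0.001]
ft_force: [-0.1, -0.2, -0.0]
width: 0.3
grasp_force: 0.0
```

>>> apply_moves(targets=[[-1,[0,0,0.5],[0,0,0]],[-1,[0,0,0.7],[0,0,0]],[-1,[0,0,0.6],[0,0,0]],[-1,[0,0,0],[0,0,0]]])

```text
t: 36.7
ee_pos: [664.4, 159.6, 165.8]
orientation: [0.041, -3.137, 0.002]
ft_force: [-0.6, -0.5, 0.4]
width: 0.5
grasp_force: 0.0
```

```bash
cat > cov.py <<'E'
import numpy as np
H=np.array([549.7,63.])
def P(th,r=125,m=0): a=np.array([-np.cos(th),np.sin(th)]);n=np.array([np.sin(th),np.cos(th)]);return H+r*a+(37+m)*n
def corner(th): return P(th,150)
for th in (1.85,1.7,1.6,1.5): print(th,"corner",corner(th).round(1))
for th in np.arange(1.5,-.01,-.125): print(round(th,3),"TCP",(P(th)+[10,0]).round(1))
E
python3 cov.py
```

```text
1.85 corner [626.6 197. ]
1.7 corner [605.7 207. ]
1.6 corner [591.1 211.9]
1.5 corner [576.  215.2]
1.5 TCP [587.8 190.3]
1.375 TCP [571.7 192.8]
1.25 TCP [555.4 193.3]
1.125 TCP [539.2 191.7]
1.0 TCP [523.3 188.2]
0.875 TCP [508.  182.7]
0.75 TCP [493.5 175.3]
0.625 TCP [480.  166.1]
0.5 TCP [467.7 155.4]
0.375 TCP [456.9 143.2]
0.25 TCP [447.7 129.8]
0.125 TCP [440.3 115.3]
0.0 TCP [434.7 100. ]
```

>>> apply_moves(targets=[[-1,[0.2,0,0],[0,0,0]],[-1,[0.2,0,0],[0,0,0]],[-1,[0.2,0,-0.05],[0,0,0]],[-1,[0.2,0,-0.05],[0,0,0]],[-1,[0.2,0,-0.05],[0,0,0]]])

```text
t: 37.33
ee_pos: [617.3, 158.8, 176.9]
orientation: [-0.04, 3.137, 0.0]
ft_force: [2.0, 0.5, 1.5]
width: 0.3
grasp_force: 0.9
```

>>> apply_moves(targets=[[-1,[0.2,0,-0.1],[0,0,0]],[-1,[0.17,0,-0.1],[0,0,0]],[-1,[0.17,0,-0.1],[0,0,0]],[-1,[0,0,0],[0,0,0]]])

```text
t: 37.83
ee_pos: [589.7, 158.1, 191.4]
orientation: [-0.04, 3.139, -0.0]
ft_force: [1.0, 0.2, 0.2]
width: 0.7
grasp_force: 0.0
```

>>> apply_moves(targets=[[-1,[0.36,0,-0.03],[0,0,0]],[-1,[0.326,0,-0.01],[0,0,0]],[-1,[0.324,0,0.032],[0,0,0]],[-1,[0.318,0,0.07],[0,0,0]]])

```text
t: 38.33
ee_pos: [522.8, 156.3, 187.5]
orientation: [-0.04, 3.139, -0.001]
ft_force: [1.2, 0.5, 0.8]
width: 0.7
grasp_force: 0.5
```

>>> apply_moves(targets=[[-1,[0.306,0,0.11],[0,0,0]],[-1,[0.29,0,0.148],[0,0,0]],[-1,[0.27,0,0.184],[0,0,0]],[-1,[0.246,0,0.214],[0,0,0]]])

```text
t: 38.83
ee_pos: [467.3, 154.9, 153.9]
orientation: [-0.04, 3.14, -0.001]
ft_force: [1.2, -0.3, -0.5]
width: 0.4
grasp_force: 0.3
```

>>> apply_moves(targets=[[-1,[0.216,0,0.244],[0,0,0]],[-1,[0.184,0,0.268],[0,0,0]],[-1,[0.148,0,0.29],[0,0,0]],[-1,[0.05,0,0.15],[0,0,0]],[-1,[0,0,0],[0,0,0]]])

```text
t: 39.45
ee_pos: [438.1, 154.1, 106.4]
orientation: [-0.04, 3.141, -0.001]
ft_force: [-0.3, 0.8, -0.4]
width: 0.6
grasp_force: 0.0
```

>>> apply_moves(targets=[[-1,[0.02,0,0.06],[0,0,0]],[-1,[0,0,0.04],[0,0,0]],[-1,[0,0,0],[0,0,0]]])

```text
t: 39.83
ee_pos: [437.8, 154.1, 102.1]
orientation: [-0.04, 3.139, -0.0]
ft_force: [0.4, -0.5, 0.8]
width: 0.4
grasp_force: 0.0
```

>>> apply_moves(targets=[[-1,[0,0,0.02],[0,0,0]],[-1,[0,0,0.02],[0,0,0]],[-1,[0,0,0],[0,0,0]]])

```text
t: 40.2
ee_pos: [437.6, 154.1, 100.3]
orientation: [-0.04, 3.139, -0.0]
ft_force: [-0.8, -0.3, 4.6]
width: 0.6
grasp_force: 2.1
```

>>> apply_moves(targets=[[-1,[0,0,0.02],[0,0,0]],[-1,[0,0,0],[0,0,0]]])

```text
t: 40.45
ee_pos: [437.7, 154.1, 100.1]
orientation: [-0.04, 3.139, -0.0]
ft_force: [-4.8, -1.6, 16.4]
width: 0.3
grasp_force: 8.2
```

>>> apply_moves(targets=[[-1,[0,0,0.015],[0,0,0]],[-1,[0,0,0],[0,0,0]],[-1,[0,0,0],[0,0,0]]])

```text
t: 40.83
ee_pos: [437.7, 154.1, 99.9]
orientation: [-0.04, 3.139, -0.0]
ft_force: [-7.4, -2.9, 25.4]
width: -0.1
grasp_force: 12.5
```

The contact is rigid at z = 100 mm, which is the shut height. I'll retreat and check.

>>> apply_moves(targets=[[-1,[0,0,-0.05],[0,0,0]],[-1,[0,0,-0.5],[0,0,0]],[-1,[0,0,-0.9],[0,0,0]],[-1,[0,0,-0.9],[0,0,0]],[-1,[0,0,0],[0,0,0]],[-1,[0,0,0],[0,0,0]]])

```text
t: 41.58
ee_pos: [436.9, 154.0, 215.2]
orientation: [-0.04, 3.14, -0.001]
ft_force: [0.2, -0.3, -0.4]
width: 0.5
grasp_force: 0.0
```

Run:
```python
from h import *
o=ctrl.get_obs(); print(o["t"],o["ee_pos"],o["ft_force"])
for n in("wrist","scene","top"):
    c=cam(n);K,V=c[1:]
    print(n,"shut edge pred",proj([419.7,152.5,100],K,V).round(0),[np.round(q["xy"]).tolist() for q in ctrl.pinpoint("printer_cover_edge",n)[:2]])
    b=np.array([[x,y,z] for x in(-75,75) for y in(-61,61) for z in(63,100)],float)
    for m in ctrl.masks_of("printer_cover",n)[:1]:
        M=m["region"].astype(np.float32)
        def S(th):
            q=b-[75,0,63]; q=q@R.from_euler('y',th).as_matrix().T+[75,0,63]
            return sil([q],Rlie(.025),np.array([474.7,154.3,0]),K,V)
        print(m["bbox"],[(th,round(float(1-np.minimum(S(th),M).sum()/np.maximum(S(th),M).sum()),3)) for th in(0,.05,.1,.2,.4)])
    for l in("red_cassette","white_bottle","gel_pot"): print(l,[np.round(x["bbox"]).tolist() for x in ctrl.masks_of(l,n)[:1]])
```

```text
41.575 [436.92061218 154.01855053 215.24927416] [ 0.24025413 -0.31466052 -0.38243171]
wrist shut edge pred [[318. 177.]] [[318.0, 177.0]]
[256.4, 145.7, 379.6, 266.5] [(0, 0.279), (0.05, 0.292), (0.1, 0.316), (0.2, 0.372), (0.4, 0.51)]
red_cassette [[48.0, 184.0, 145.0, 258.0]]
white_bottle [[104.0, 284.0, 154.0, 353.0]]
gel_pot [[192.0, 289.0, 212.0, 294.0]]
scene shut edge pred [[289. 272.]] [[289.0, 275.0]]
[215.5, 240.0, 309.9, 314.9] [(0, 0.091), (0.05, 0.143), (0.1, 0.196), (0.2, 0.301), (0.4, 0.492)]
red_cassette [[309.0, 188.0, 336.0, 230.0]]
white_bottle []
gel_pot []
top shut edge pred [[201. 226.]] [[202.0, 228.0]]
[169.8, 159.3, 235.1, 244.4] [(0, 0.464), (0.05, 0.48), (0.1, 0.498), (0.2, 0.542), (0.4, 0.648)]
red_cassette [[320.0, 178.0, 351.0, 213.0]]
white_bottle [[324.0, 102.0, 354.0, 148.0]]
gel_pot [[283.0, 118.0, 302.0, 143.0]]
```

The cover is shut in all three views, and the bystanders haven't moved.

```bash
python3 -c "
from workcell import ctrl
print(ctrl.close_job())"
```

```text
the job is handed in; nothing more can be done
None
```

The blue-ended cassette is seated home in the bay with its cut corner at the blue corner, the cover is shut, and the job is handed in at about 42 s; on the first insertion try it pitched in the grip, so I set it down flat on the worktop again and re-gripped it by the rib before seating it.

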